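# Set the hand-rest bridge over the leather panel

## Robot

A 6-joint arm with a two-finger parallel gripper is mounted at the origin on the work surface. World frame = base frame: x ahead of the robot, y to its left, z up, the work surface at z = 0. Lengths are in m, angles in rad, forces in N, time in s.
With the tool pointing down it reaches from about 0.4 to 0.925 m from the base axis. Payload 3.4 kg.
Tool frame: the origin (TCP) lies at the very end of the fingers, on their centre line; the grasp point (between the pads) lies 19 mm behind it; z points along the fingers, y is the direction in which the jaws open and shut (so a half turn about z gives the same grasp; the last joint's range is limited). The gripper opens to 85 mm and grips with 20 to 120 N. Pads are 22 mm wide; open, the fingers measure 114 mm over their backs; the gripper's body (76 mm by 85 mm) begins 54 mm behind the grasp point. The pads swing forward as they close: fully open they stand 13 mm farther back than shut.
Start: joints at [1.073, 0.307, 1.506, -0, 1.328, -0.073], TCP at [0.237, 0.524, 0.231] pointing down, gripper open.
Joint ranges: [-3.12, 3.12], [-1.05, 2.28], [0.14, 2.33], [-1.42, 4.57], [0.1, 2.73], [-2.68, 2.68]. Speed limits (rad/s): [2.57, 2.57, 3.14, 3.14, 3.14, 3.14].

## Interface

Orientations are given as a rotation vector (axis times angle).
In Python, from bench import sensors, imaging, bot gives the robot as it stands.
- The arm moves only by the tool jog_arm, never from a script. Its argument "commands" is one flat list of numbers, 5 for each row, row after row: the shift along the world's x, y, z in m, then the turn about the world's z in degrees, then the opening, from -1 (shut) to 1 (fully open). A call has 1 to 8 rows; each row shifts and turns the commanded pose from where the row before left it; what a row does not reach is not made up. A row lasts 1/10 s, in which the tool goes at most 50 mm and 8.59 degrees, less where a joint would pass 70% of its speed; a pose out of reach is approached as far as the arm can. A call with a gripper value outside its range is refused whole. The fingers move at their own pace and stop on an object; "grip_force" is the grip in N (left out, the last holds). Time passes only in rows, so rows that do not move let the fingers close. It gives the time, the measured TCP pose, the force and the opening at its end, in the units of the state.
- sensors.observe(): the state, without advancing time (a new reading comes with each control period).
- imaging.snapshot(name): name is "scene" or "top" or "wrist"; returns the picture (400x640x3 uint8, red, green, blue); there is no depth.
- imaging.camera_params(name): a dict with "K" (3x3 intrinsics, pixels), "R" (3x3) and "t" (3): a world point X has camera coordinates R X + t; the wrist camera has in their place "tool_from_camera" (4x4, takes a point from camera to tool coordinates, whose origin is the TCP and whose axes are the flange's). Camera axes: x right, y down, z forward; pixel columns grow to the right and rows downward; lengths in m; the calibration is good to about 2 mm. A picture is of the moment at which its call begins: read the wrist's pose just before it. camera_params takes no time and is no camera call.
- bot.sign_off(): hands the job in, once; it reports no verdict.
The state is a dict: "time": time; "qpos": joint angles; "qd": joint speeds; "joint_torque": joint torques, N m; "ee_pos": TCP position; "ee_rot": TCP orientation; "ft_force": force on the tool from outside, world axes, zero at the start; "moment": the same for the moment, N m; "finger_gap": finger opening in m.
Only numpy, scipy, OpenCV 4.12 (cv2) and the standard library are available. Lean on these libraries where they do the work, as an engineer would, in place of code of your own. Each camera call takes 0.05 s, during which the arm holds its last target. There are 200 camera calls.

## Task

The bent steel hand-rest bridge lies on its sloped wooden rest: turn it upright and stand it over the decorated leather panel with the ends of both legs down in the two notched posts, long leg in the low post and short leg in the tall one, so that its wooden grip is level on top. A wooden slicker has been left standing in the tall post's notch: first lay it away in the tool tray. Do not touch the freshly painted panel, and leave the brush jar, ink pot, small bracket and hammer where they are.

Things in the scene. Friction and masses are not known exactly. Their poses are not given: they have to be found in the camera images.
- bridge: Loose U of bent 12 mm steel bar, 0.15-0.31 kg. Origin: mid-span. x: along the span to the long leg; z: away from the legs, up when standing. Legs at x = +75 mm (tip 100 mm below span axis) and -75 mm (tip 60 mm). Round wooden grip, 20 mm dia, 70 mm long, at mid-span. Starts on the rest, grip axis 80 mm above the table over the gap, legs away from the robot, 20 deg downhill, y mostly up.
- foot_long (a point): Tip of the bridge's long leg.
- foot_short (a point): Tip of the bridge's short leg.
- rest: Fixed wooden rest: base 150 x 190 x 8 mm (origin under its centre), two rails 46 mm wide, 130 mm long, centred at y = -75 and +75 mm, tops falling 20 degrees towards its +x, from 82 mm high at the near end to 37 mm; between them a gap of 104 mm, open down to the base. The bridge's span lies across the high ends.
- board: Fixed cork work board 270 x 170 x 12 mm, origin under its centre, its top 12 mm above the table; the two posts stand on its long centre line (its x axis), 150 mm apart.
- panel: Painted leather panel 100 x 150 x 7 mm fixed on the middle of the board between the posts; origin at its underside. Not to be touched.
- post_tall: Fixed wooden post, 40 (x) by 45 mm (y), top 97 mm above the table; origin at the centre of its underside, on the board, at either end of it. In its top a straight notch runs right through along its x axis, the line joining the posts: 15 mm wide, 30 mm deep, open at both ends, its top 6 mm flared to 27 mm width.
- post_low: The same as the tall post but its top is only 45 mm above the board (57 mm above the table). It stands at the other end of the board.
- notch_tall (a point): Centre of the tall post's notch floor, 55 mm above the board, 67 mm above the table. Its axes are the post's.
- notch_low (a point): Centre of the low post's notch floor, 15 mm above the board, 27 mm above the table. Its axes are the post's.
- slicker: Loose dark wooden smoothing blade, 110 (x) by 12 (y) by 50 mm (z), about 50 g, origin at the centre of its underside. At the start it stands on its long edge in the tall post's notch, along the notch, its upper 20 mm showing above the post and its ends jutting out.
- tray: Fixed open wooden tool tray 150 (x) by 100 (y) by 35 mm high, walls and floor 5 mm thick, origin under its centre, on the table between the rest and the board.
- brush_jar: Bystander: loose white jar, 72 mm diameter and 90 mm high, with brushes standing up to 215 mm above the table, beyond the tray; origin under its centre.
- ink_pot: Bystander: loose black pot 80 mm diameter, 60 mm high, on the robot's side of the tray; origin under its centre.
- small_bracket: Bystander: loose small bent bar lying flat on the table, span 90 mm, both legs 50 mm, 12 mm thick; origin under the middle of its span.
- hammer: Bystander: hammer lying on the table at the far left.
There are look-alikes about, which are no part of the job. What is shaped like the slicker but blue or green is not meant.

How it is judged:
On the way:
1. the slicker lies in the tool tray, released (x of slicker in the frame of tray between -0.055 and 0.055 m and y of slicker in the frame of tray between -0.042 and 0.042 m and z of slicker in the frame of tray below 0.03 m and linear speed of slicker below 0.03 m/s and contact force between the fingers and slicker below 0.05 N), for 0.2 s.
At the end, for the whole second after the job is handed in: The long leg's tip is within 16 mm of the centre of the low notch's floor and the short leg's tip within 16 mm of the tall notch's, both no more than 5 mm above the floor, the bridge upright within 0.2 rad, released and at rest; the slicker lies inside the tray (all of step 1 and distance between foot_long and notch_low below 0.016 m and distance between foot_short and notch_tall below 0.016 m and z of foot_long in the frame of notch_low below 0.005 m and z of foot_short in the frame of notch_tall below 0.005 m and angle between bridge's own z axis and vertical below 0.2 rad and linear speed of bridge below 0.02 m/s and angular speed of bridge below 0.1 rad/s); the robot touches nothing.
It fails at once if the brush jar was moved more than 20 mm or tipped (distance of brush_jar from where it was at the start of the episode above 0.02 m or angle between brush_jar's own z axis and vertical above 0.3 rad).
It fails at once if the ink pot was moved more than 20 mm or tipped (distance of ink_pot from where it was at the start of the episode above 0.02 m or angle between ink_pot's own z axis and vertical above 0.3 rad).
It fails at once if the small bracket was moved more than 20 mm (distance of small_bracket from where it was at the start of the episode above 0.02 m).
It fails at once if the hammer was moved more than 20 mm (distance of hammer from where it was at the start of the episode above 0.02 m).
It fails at once if the painted panel was touched (contact force between panel and bridge above 1 N or contact force between panel and the fingers above 1 N or contact force between panel and the arm above 1 N or contact force between panel and slicker above 1 N).
It also fails if it takes over 58 s, if anything falls off the work surface, if the arm or the gripper's body presses on something with over 40 N, if the wrist force passes 120 N, or if a joint passes its speed limit or range.

## Working session

There is one attempt and no reset: what is moved stays moved. The work goes in short steps, Python scripts to look and compute and a tool call to move; the robot and the scene stay as the last step left them, time stands still between calls to the robot, and variables do not carry over. Pictures are saved under pics/ and viewed, about 8 in all and at most 12, crops included, and the job is handed in when it is done.

Besides the shell and the picture viewer there is one more tool, called after "Emit:" by a JSON object that holds its "api" and its "payload". jog_arm: Moves the arm, as the interface text tells. Its arguments: {"type":"object","properties":{"commands":{"type":"array"},"grip_force":{"type":"number"}},"required":["commands"]}

```bash
mkdir -p pics; ls; python3 - <<'E'
from bench import sensors, imaging, bot
import cv2,numpy as np
print(sensors.observe())
for n in ("scene","top"):
    im=imaging.snapshot(n); cv2.imwrite(f"pics/{n}0.png",im[:,:,::-1]); 
    p=imaging.camera_params(n); print(n,{k:np.round(v,4).tolist() for k,v in p.items()})
print(imaging.camera_params("wrist"))
E
```

```text
pics
{'time': 0.0, 'qpos': array([ 1.07250367e+00,  3.07565464e-01,  1.50768135e+00, -3.51474200e-06,
        1.32838074e+00, -7.35126064e-02]), 'qd': array([-0.00122097,  0.00152292,  0.00079958, -0.0007394 ,  0.00016639,
       -0.00014259]), 'joint_torque': array([-8.50556830e-05, -4.57551920e+01, -2.51913947e+01,  1.46239599e-04,
        1.33661678e-02, -5.43475196e-06]), 'ee_pos': array([0.23666567, 0.52327255, 0.23038234]), 'ee_rot': array([-6.62115839e-01, -3.07044177e+00,  3.06761449e-03]), 'ft_force': array([ 0.26137899, -0.74101506,  1.01056613]), 'moment': array([ 0.02116812, -0.02617815, -0.01119068]), 'finger_gap': 0.08549688841362652}
scene {'K': [[400.3294, 0.0, 324.5886], [0.0, 400.3294, 199.7594], [0.0, 0.0, 1.0]], 'R': [[0.3973, 0.9177, -0.0016], [0.6524, -0.2837, -0.7028], [-0.6454, 0.2782, -0.7114]], 't': [-0.2474, -0.3104, 1.7094]}
top {'K': [[450.0738, 0.0, 314.7982], [0.0, 450.0738, 201.3588], [0.0, 0.0, 1.0]], 'R': [[-0.0071, -0.9999, -0.0153], [-0.9922, 0.009, -0.1242], [0.1244, 0.0143, -0.9921]], 't': [0.0293, 0.5686, 1.2583]}
{'K': array([[326.30198729,   0.        , 323.00651902],
       [  0.        , 326.30198729, 198.31329255],
       [  0.        ,   0.        ,   1.        ]]), 'tool_from_camera': array([[-2.32625061e-04, -9.49985122e-01, -3.12295075e-01,
         7.98365778e-02],
       [ 9.99999530e-01, -5.14896914e-04,  8.21400901e-04,
         4.73007991e-04],
       [-9.41118405e-04, -3.12294738e-01,  9.49984795e-01,
        -1.42084998e-01],
       [ 0.00000000e+00,  0.00000000e+00,  0.00000000e+00,
         1.00000000e+00]])}
```

View pics/top0.png

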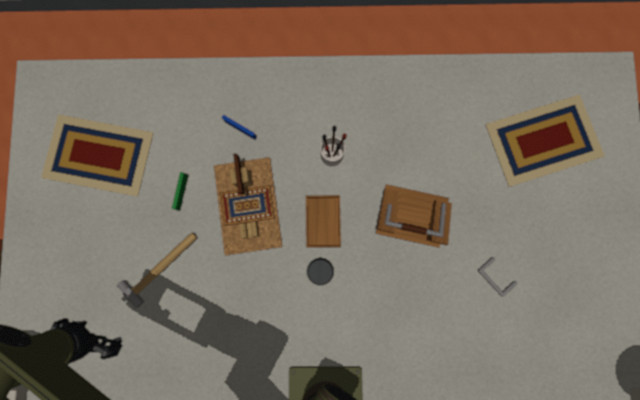

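View pics/scene0.png

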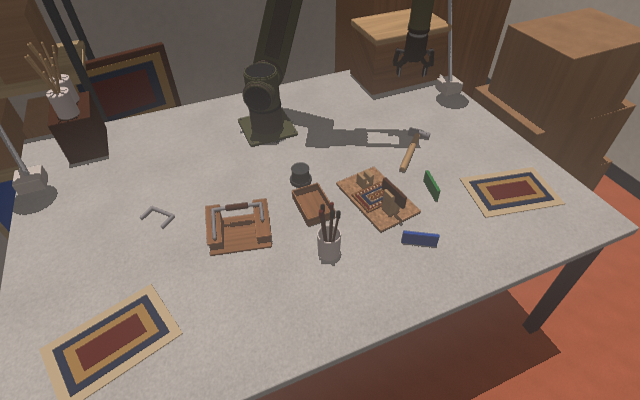

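The top view shows the target slicker (dark brown blade) at about (239,174), standing in the tall post. Look-alikes are the blue blade at (239,127), the green blade at (180,191) and the shadow stripe at (433,215). The bridge is at (413,220) on the rest, and its look-alike is the small bracket at (497,276). The tray is at (323,221), the pot at (320,271) and the jar at (332,152). I choose the brown blade in the far post and check it in an enlarged crop.

```bash
cat > h.py <<'E'
from bench import sensors, imaging, bot
import cv2,numpy as np
from scipy.spatial.transform import Rotation as Ro
def cam(n,st=None):
    p=imaging.camera_params(n)
    if n!="wrist": return p["K"],p["R"],p["t"]
    T=np.eye(4);T[:3,:3]=Ro.from_rotvec(st["ee_rot"]).as_matrix();T[:3,3]=st["ee_pos"]
    I=np.linalg.inv(T@p["tool_from_camera"]); return p["K"],I[:3,:3],I[:3,3]
def onplane(c,uv,z):
    K,R,t=c; d=R.T@np.linalg.solve(K,[uv[0],uv[1],1]); o=-R.T@t; return o+d*(z-o[2])/d[2]
def proj(c,X):
    K,R,t=c; v=K@(R@np.asarray(X,float)+t); return v[:2]/v[2]
E
python3 - <<'E'
from h import *
c=cam("top")
for n,uv,z in [("tallpost",(243,181),.097),("slick",(239,174),.117),("low",(251,229),.057),("tray",(323,221),.03),("tl",(306.5,195.5),.035),("tr",(340,195),.035),("bl",(307,247),.035),("br",(340.5,247),.035),("bridge",(415,232),.08),("pot",(320,271),.06),("jar",(332,155),.09)]: print(n,onplane(c,uv,z).round(3))
im=cv2.imread("pics/top0.png")
a=cv2.resize(im[145:265,205:285],None,fx=5,fy=5,interpolation=cv2.INTER_CUBIC);b=cv2.resize(im[175:255,370:460],None,fx=4.4,fy=4.4,interpolation=cv2.INTER_CUBIC)
o=np.zeros((600,800,3),np.uint8);o[:a.shape[0],:400]=a[:600];o[:b.shape[0],402:402+b.shape[1]]=b[:,:398];cv2.imwrite("pics/crop0.png",o)
print(Ro.from_rotvec(sensors.observe()["ee_rot"]).as_matrix().round(3))
E
```

```text
tallpost [0.62  0.222 0.097]
slick [0.636 0.229 0.117]
low [0.489 0.204 0.057]
tray [0.512 0.002 0.03 ]
tl [0.586 0.049 0.035]
tr [ 0.587 -0.048  0.035]
bl [0.438 0.048 0.035]
br [ 0.438 -0.047  0.035]
bridge [ 0.476 -0.25   0.08 ]
pot [0.371 0.011 0.06 ]
jar [ 0.692 -0.025  0.09 ]
[[-0.911  0.412 -0.001]
 [ 0.412  0.911 -0.002]
 [ 0.    -0.002 -1.   ]]
```

View pics/crop0.png

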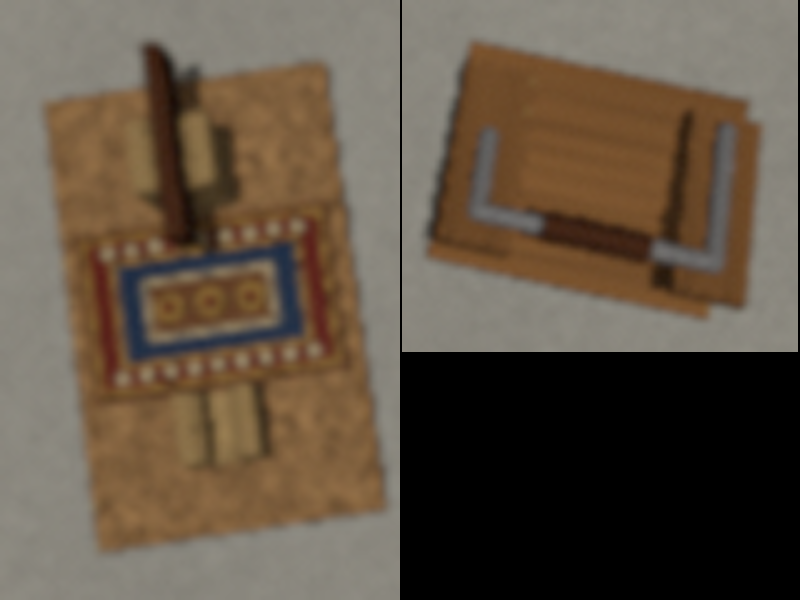

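The crop confirms it: the dark brown blade stands in the far (tall) post's notch, and the low post is the near one. The bridge's long leg is on the right (-y) and the legs point away. Now I move over the board for a close look.

Emit:
{"api": "jog_arm", "payload": {"commands": [0.035, -0.033, 0.01, 4, 1, 0.035, -0.033, 0.01, 4, 1, 0.035, -0.033, 0.01, 4, 1, 0.035, -0.033, 0.01, 4, 1, 0.035, -0.033, 0.01, 4, 1, 0.035, -0.033, 0.01, 4, 1, 0.035, -0.033, 0.01, 4, 1, 0.035, -0.033, 0, 4, 1]}}

```text
time: 0.9
ee_pos: [0.5188, 0.2586, 0.3027]
ee_rot: [-0.214, 3.132, 0.002]
ft_force: [1.0, 0.2, 0.4]
finger_gap: 0.0853
```

Emit:
{"api": "jog_arm", "payload": {"commands": [0.025, -0.025, 0, 0, 1, 0.018, -0.02, 0, 0, 1, 0, 0, 0, 0, 1, 0, 0, 0, 0, 1, 0, 0, 0, 0, 1]}}

```text
time: 1.4
ee_pos: [0.5591, 0.2155, 0.3009]
ee_rot: [0.211, -3.133, -0.0]
ft_force: [0.9, -0.0, 0.2]
finger_gap: 0.0854
```

```bash
python3 - <<'E'
from h import *
s=sensors.observe(); im=imaging.snapshot("wrist"); np.save("w1.npy",np.r_[s["ee_pos"],s["ee_rot"]])
cv2.imwrite("pics/w1.png",im[:,:,::-1]); print(s["ee_pos"],s["ee_rot"],s["time"])
E
```

```text
[0.55911344 0.21546251 0.30093211] [ 2.10665511e-01 -3.13322754e+00 -4.92820969e-04] 1.4
```

View pics/w1.png

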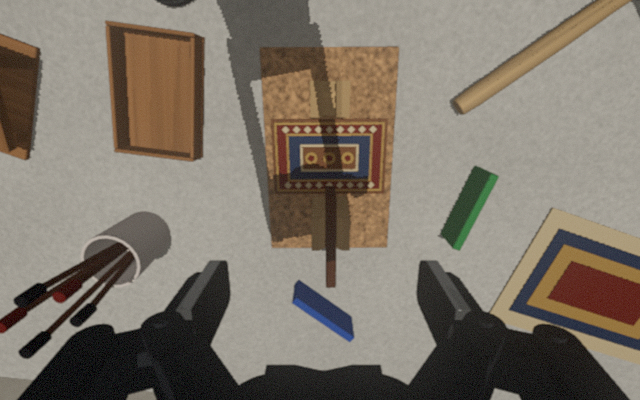

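The wrist view shows the board with corners (261,47), (398,47), (387,247) and (272,248). The slicker's top edge runs (332,188) to (331,286), and the tray rim is at about (107,22)-(203,160). I cast these onto their planes.

```bash
python3 - <<'E'
from h import *
w=np.load("w1.npy"); c=cam("wrist",dict(ee_pos=w[:3],ee_rot=w[3:]))
B=np.array([onplane(c,p,.012) for p in [(261,47),(398,47),(387,247),(272,248)]]); print(B.round(4), B.mean(0).round(4))
print([np.linalg.norm(B[i]-B[(i+1)%4]).round(4) for i in range(4)])
ax=(B[2]+B[3]-B[0]-B[1]); ax/=np.linalg.norm(ax); print("yaw",np.degrees(np.arctan2(ax[1],ax[0])))
P=np.array([onplane(c,p,.019) for p in [(274,119),(386,119),(384,192),(276,193)]]); print("panel",P.mean(0).round(4),np.linalg.norm(P[0]-P[1]).round(3),np.linalg.norm(P[0]-P[3]).round(3))
S=np.array([onplane(c,p,.117) for p in [(332,186),(331,286)]]); print("sl",S.round(4),S.mean(0).round(4),np.linalg.norm(S[0]-S[1]))
for s in (-1,1): print(s,(B.mean(0)+s*.075*ax).round(4))
T=np.array([onplane(c,p,.035) for p in [(107,22),(201,34),(202,160),(114,151)]]);print("tray",T.round(3),T.mean(0))
y=Ro.from_rotvec(w[3:]).as_matrix()[:,1];print("jaw",np.degrees(np.arctan2(y[1],y[0])))
E
```

```text
[[0.4399 0.1246 0.012 ]
 [0.4178 0.2885 0.012 ]
 [0.6822 0.3272 0.012 ]
 [0.7061 0.1607 0.012 ]] [0.5615 0.2253 0.012 ]
[np.float64(0.1654), np.float64(0.2672), np.float64(0.1682), np.float64(0.2687)]
yaw 8.0257028185716
panel [0.5604 0.2256 0.019 ] 0.142 0.098
sl [[0.5717 0.2271 0.117 ]
 [0.6905 0.243  0.117 ]] [0.6311 0.2351 0.117 ] 0.11991852142704776
-1 [0.4873 0.2148 0.012 ]
1 [0.6358 0.2357 0.012 ]
tray [[ 0.44  -0.043  0.035]
 [ 0.438  0.061  0.035]
 [ 0.583  0.065  0.035]
 [ 0.586 -0.045  0.035]] [0.51148953 0.00926014 0.035     ]
jaw 97.69307840558182
```

Emit:
{"api": "jog_arm", "payload": {"commands": [0.038, 0.01, -0.03, 0.3, 1, 0.038, 0.0105, -0.03, 0, 1, 0, 0, -0.045, 0, 1, 0, 0, -0.045, 0, 1, 0, 0, -0.03, 0, 1, 0, 0, -0.018, 0, 1, 0, 0, 0, 0, 1, 0, 0, 0, 0, 1]}}

```text
time: 2.25
ee_pos: [0.6356, 0.2364, 0.1036]
ee_rot: [0.22, -3.134, -0.0]
ft_force: [0.5, 1.1, 0.6]
finger_gap: 0.0854
```

Emit:
{"api": "jog_arm", "payload": {"commands": [0, 0, 0, 0, -1, 0, 0, 0, 0, -1, 0, 0, 0, 0, -1, 0, 0, 0, 0, -1, 0, 0, 0, 0, -1, 0, 0, 0, 0, -1], "grip_force": 40}}

```text
time: 2.85
ee_pos: [0.6363, 0.2352, 0.1039]
ee_rot: [-0.218, 3.133, -0.0]
ft_force: [-1.2, -0.6, 3.0]
finger_gap: 0.0106
```

Emit:
{"api": "jog_arm", "payload": {"commands": [0, 0, 0, 0, 0, 0, 0, 0, 0, 0, 0, 0, -0.004, 0, 0, 0, 0, 0, 0, 0, 0, 0, 0, 0, -1, 0, 0, 0, 0, -1, 0, 0, 0, 0, -1, 0, 0, 0, 0, -1], "grip_force": 60}}

```text
time: 3.65
ee_pos: [0.636, 0.2354, 0.0993]
ee_rot: [0.218, -3.134, -0.0]
ft_force: [-0.9, 0.4, -0.9]
finger_gap: 0.0104
```

Emit:
{"api": "jog_arm", "payload": {"commands": [0, 0, 0.01, 0, -1, 0, 0, 0.02, 0, -1, 0, 0, 0.03, 0, -1, 0, 0, 0.03, 0, -1, 0, 0, 0, 0, -1]}}

```text
time: 4.15
ee_pos: [0.6393, 0.2364, 0.1955]
ee_rot: [-0.217, 3.124, 0.004]
ft_force: [0.1, 0.2, -0.2]
finger_gap: 0.0105
```

```bash
python3 - <<'E'
from h import *
s=sensors.observe(); im=imaging.snapshot("wrist"); im2=imaging.snapshot("scene")
print(s["ee_pos"],s["finger_gap"],s["ft_force"])
a=cv2.resize(im2[120:270,300:460],(480,450),interpolation=cv2.INTER_CUBIC)
o=np.zeros((450,800,3),np.uint8);o[:,:480]=a;o[:400,480:]=im[:,160:480];cv2.imwrite("pics/w2.png",o[:,:,::-1])
E
```

```text
[0.63933954 0.23643741 0.19552947] 0.010527195871284357 [ 0.0708134   0.18134467 -0.19944107]
```

View pics/w2.png

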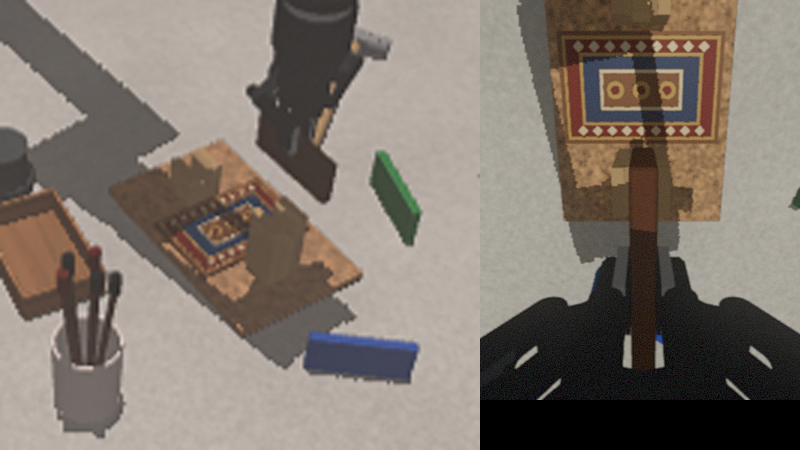

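The slicker is held level and clear of the post. I carry it to the tray.

Emit:
{"api": "jog_arm", "payload": {"commands": [-0.021, -0.039, 0, -1.4, -1, -0.021, -0.039, 0, -1.4, -1, -0.021, -0.039, 0, -1.4, -1, -0.021, -0.039, 0, -1.4, -1, -0.021, -0.039, -0.01, -1.4, -1, -0.021, -0.039, -0.02, -1.4, -1, 0, 0, -0.03, 0, -1, 0, 0, -0.03, 0, -1]}}

```text
time: 5.05
ee_pos: [0.5083, -0.0, 0.098]
ee_rot: [-0.017, -3.141, -0.0]
ft_force: [0.6, 1.0, -0.1]
finger_gap: 0.0106
```

Emit:
{"api": "jog_arm", "payload": {"commands": [0, 0, -0.03, 0, -1, 0, 0, -0.02, 0, -1, 0, 0, -0.01, 0, -1, 0, 0, -0.005, 0, -1, 0, 0, 0, 0, -1]}}

```text
time: 5.55
ee_pos: [0.5071, 0.0015, 0.0366]
ee_rot: [-0.011, -3.137, 0.0]
ft_force: [-10.9, 0.2, 28.2]
finger_gap: 0.0102
```

Emit:
{"api": "jog_arm", "payload": {"commands": [0, 0, 0.002, 0, -0.4, 0, 0, 0, 0, -0.4, 0, 0, 0, 0, -0.4, 0, 0, 0.01, 0, -0.4, 0, 0, 0.03, 0, 0, 0, 0, 0.05, 0, 1, 0, 0, 0.05, 0, 1, 0, 0, 0.04, 0, 1]}}

```text
time: 6.35
ee_pos: [0.5105, 0.0014, 0.2195]
ee_rot: [0.012, 3.139, -0.0]
ft_force: [1.1, 0.3, -0.8]
finger_gap: 0.0821
```

Emit:
{"api": "jog_arm", "payload": {"commands": [-0.01, -0.045, 0.02, -4, 1, -0.01, -0.045, 0.02, -4, 1, -0.01, -0.045, 0.02, 0, 1, -0.005, -0.045, 0.02, 0, 1, 0, -0.045, 0.01, 0, 1, 0, -0.025, 0, 0, 1, 0, 0, 0, 0, 1, 0, 0, 0, 0, 1]}}

```text
time: 7.15
ee_pos: [0.4747, -0.2479, 0.3058]
ee_rot: [-0.234, -3.132, -0.002]
ft_force: [-0.4, 0.9, 0.4]
finger_gap: 0.0852
```

```bash
python3 - <<'E'
from h import *
s=sensors.observe(); im=imaging.snapshot("wrist"); np.save("w2.npy",np.r_[s["ee_pos"],s["ee_rot"]])
cv2.imwrite("pics/w3.png",im[:,:,::-1]); print(s["ee_pos"],s["ee_rot"],s["time"])
E
```

```text
[ 0.47466712 -0.24790778  0.30581784] [-2.33535929e-01 -3.13199519e+00 -1.94960811e-03] 7.15
```

View pics/w3.png

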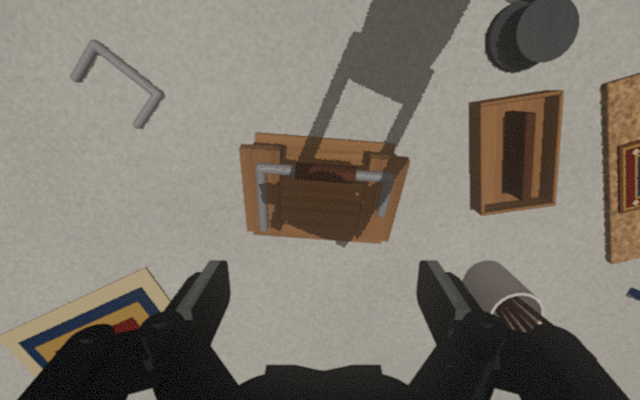

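The slicker lies in the tray at (518,155). The bridge's span runs (258,170) to (390,177), the grip is at (325,173), the long leg's tip is at (264,230) and the short leg's at (383,215).

```bash
python3 - <<'E'
from h import *
w=np.load("w2.npy"); c=cam("wrist",dict(ee_pos=w[:3],ee_rot=w[3:]))
for n,p,z in [("gl",(295,171.5),.08),("gr",(357,174.5),.08),("spanl",(260,170),.08),("spanr",(390,176.5),.08),("longtip",(264,231),.046),("shorttip",(382,216),.06),("small",(127,68),.006)]:
    print(n,onplane(c,p,z).round(4))
a,b=onplane(c,(260,170),.08),onplane(c,(390,176.5),.08); d=b-a; print(np.linalg.norm(d),np.degrees(np.arctan2(d[1],d[0])))
T=np.array([onplane(c,p,.035) for p in [(470,103),(562,91),(556,204),(475,213)]]);print("tray",T.round(3),T.mean(0));print("slick",onplane(c,(518,155),.017))
s=sensors.observe();print(s["qpos"].round(3)); y=Ro.from_rotvec(w[3:]).as_matrix()[:,1];print("jaw",np.degrees(np.arctan2(y[1],y[0])))
tc=cam("top")
a,b=onplane(tc,(370+80/4.4-402/4.4+402/4.4,175+213/4.4),.08),onplane(tc,(370+(718-402)/4.4,175+257/4.4),.08); print("top",a,b)
a=onplane(tc,(370+(480-402)/4.4,175+213/4.4),.08);print(a,np.linalg.norm(a-b),(a+b)/2,np.degrees(np.arctan2(*(a-b)[[1,0]])))
E
```

```text
gl [ 0.4784 -0.2802  0.08  ]
gr [ 0.4926 -0.2098  0.08  ]
spanl [ 0.4706 -0.3198  0.08  ]
spanr [ 0.5007 -0.1721  0.08  ]
longtip [ 0.5603 -0.3397  0.046 ]
shorttip [ 0.5566 -0.1832  0.06  ]
small [ 0.3319 -0.4748  0.006 ]
0.15072117153562395 78.48804534226296
tray [[ 0.436 -0.06   0.035]
 [ 0.439  0.05   0.035]
 [ 0.585  0.053  0.035]
 [ 0.581 -0.055  0.035]] [ 0.51017973 -0.00314947  0.035     ]
slick [0.51460061 0.01022213 0.017     ]
[-5.590e-01  2.020e-01  1.465e+00  1.000e-03  1.476e+00 -1.983e+00]
jaw 81.47127717924499
top [ 0.50029267 -0.1774428   0.08      ] [ 0.47164629 -0.32326978  0.08      ]
[ 0.50030299 -0.17619491  0.08      ] 0.14984065570048505 [ 0.48597464 -0.24973234  0.08      ] 78.97438770198683
```

Span length 151 mm fits. The grip centre is about (0.4855, -0.248). The jaw needs to turn about -92.9° to close across the grip.

Emit:
{"api": "jog_arm", "payload": {"commands": [0.0015, 0, -0.01, -8.5, 1, 0.0015, 0, -0.01, -8.5, 1, 0.0015, 0, -0.01, -8.5, 1, 0.0015, 0, -0.01, -8.5, 1, 0.0015, 0, -0.01, -8.5, 1, 0.0015, 0, -0.01, -8.5, 1, 0.0015, 0, -0.01, -8.5, 1, 0, 0, -0.01, -8.5, 1]}}

```text
time: 8.0
ee_pos: [0.4857, -0.2458, 0.2255]
ee_rot: [-1.947, -2.464, -0.001]
ft_force: [0.8, -0.0, -0.0]
finger_gap: 0.0853
```

Emit:
{"api": "jog_arm", "payload": {"commands": [0, 0, -0.02, -8.5, 1, 0, 0, -0.02, -8.5, 1, 0, 0, -0.02, -7.9, 1, 0, 0, -0.03, 0, 1, 0, 0, 0, 0, 1, 0, 0, 0, 0, 1]}}

```text
time: 8.6
ee_pos: [0.4854, -0.2464, 0.1359]
ee_rot: [-2.427, -1.992, 0.001]
ft_force: [-0.6, 0.5, -0.2]
finger_gap: 0.0854
```

```bash
python3 - <<'E'
from h import *
s=sensors.observe(); R=Ro.from_rotvec(s["ee_rot"]).as_matrix(); print(s["ee_pos"],np.degrees(np.arctan2(R[1,1],R[0,1])),R[:,2],s["qpos"].round(3))
E
```

```text
[ 0.48535928 -0.24644188  0.13591344] -11.23218336400156 [-0.00166697  0.00128032 -0.99999779] [-0.548  0.357  1.699  0.     1.088 -0.352]
```

Emit:
{"api": "jog_arm", "payload": {"commands": [0, 0, -0.035, 0, 1, 0, 0, -0.03, 0, 1, 0, 0, -0.01, 0, 1, 0, 0, 0, 0, 1, 0, 0, 0, 0, -1, 0, 0, 0, 0, -1, 0, 0, 0, 0, -1, 0, 0, 0, 0, -1], "grip_force": 20}}

```text
time: 9.4
ee_pos: [0.4862, -0.2483, 0.062]
ee_rot: [2.429, 1.99, 0.001]
ft_force: [-0.7, -0.1, -0.5]
finger_gap: 0.0283
```

Emit:
{"api": "jog_arm", "payload": {"commands": [0, 0, 0, 0, -1, 0, 0, 0, 0, -1, 0, 0, 0.01, 0, -1, 0, 0, 0.02, 0, -1, 0, 0, 0.03, 0, -1, 0, 0, 0.04, 0, -1, 0, 0, 0.04, 0, -1, 0, 0, 0.03, 0, -1]}}

```text
time: 10.2
ee_pos: [0.4855, -0.2478, 0.2335]
ee_rot: [2.429, 1.991, 0.0]
ft_force: [0.9, -1.2, -2.6]
finger_gap: 0.0195
```

```bash
python3 - <<'E'
from h import *
s=sensors.observe(); im=imaging.snapshot("wrist"); im2=imaging.snapshot("scene")
print(s["ee_pos"],s["finger_gap"],s["ft_force"],s["moment"],s["time"])
a=cv2.resize(im2[110:260,160:320],(480,450),interpolation=cv2.INTER_CUBIC)
o=np.zeros((450,800,3),np.uint8);o[:,:480]=a;o[:400,480:]=im[:,160:480];cv2.imwrite("pics/w4.png",o[:,:,::-1])
E
```

```text
[ 0.48546727 -0.24784932  0.23349305] 0.019472329712863914 [ 0.88032036 -1.16164341 -2.61191751] [-0.00078323 -0.01045077 -0.00166922] 10.2
```

View pics/w4.png

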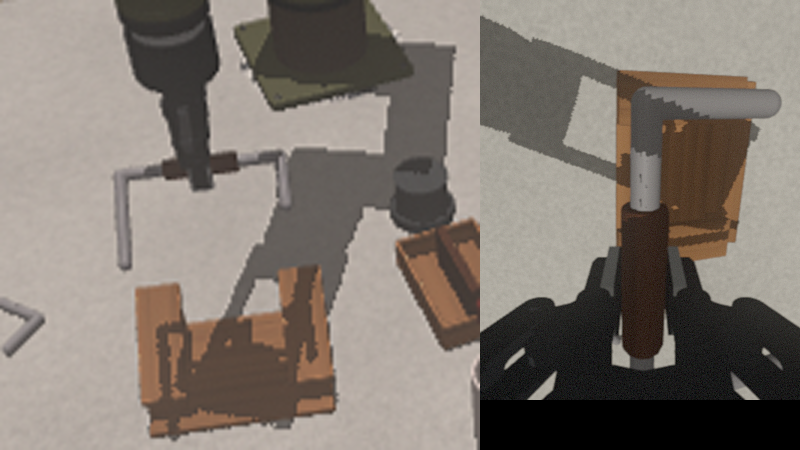

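```bash
cat >> h.py <<'E'
def tri(c1,p1,c2,p2):
    P=[c[0]@np.c_[c[1],c[2]] for c in (c1,c2)]
    X=cv2.triangulatePoints(*P,np.float64(p1).reshape(2,1),np.float64(p2).reshape(2,1)).ravel(); return X[:3]/X[3]
E
python3 - <<'E'
from h import *
s=sensors.observe();w=cam("wrist",s);c=cam("scene")
A=tri(w,(325,103),c,(200.7,168.3));B=tri(w,(450,103),c,(201.7,197.7));print(A,B,B-A,np.linalg.norm(B-A))
g=s["ee_pos"]+[0,0,.019]; d=np.array([np.cos(np.radians(-11.2)),np.sin(np.radians(-11.2)),0]); sp=np.array([-d[1],d[0],0])
for a in range(0,91,15):
    a_=np.radians(a); L=g-.075*sp; t=L+.1*(d*np.cos(a_)+np.array([0,0,-1])*np.sin(a_)); print(a,proj(w,t).round(1),proj(c,t).round(1),proj(c,L).round(1),proj(w,L).round(1))
E
```

```text
[ 0.50783578 -0.26143248  0.28172217] [ 0.57034094 -0.28105923  0.22483351] [ 0.06250516 -0.01962675 -0.05688865] 0.08676648763818932
0 [518.6 412.1] [198.6 192.3] [198.8 168.2] [322.6 413.9]
15 [487.3 370.7] [200.8 198.3] [198.8 168.2] [322.6 413.9]
30 [454.2 340.8] [202.7 202. ] [198.8 168.2] [322.6 413.9]
45 [420.8 319.8] [204.3 203.2] [198.8 168.2] [322.6 413.9]
60 [387.5 306.1] [205.4 202. ] [198.8 168.2] [322.6 413.9]
75 [354.6 298.3] [206.1 198.6] [198.8 168.2] [322.6 413.9]
90 [321.8 296. ] [206.3 193.5] [198.8 168.2] [322.6 413.9]
```

```bash
cat >> h.py <<'E'
def legs(s,a,ang,cn):
    """project corner/tips for drop angle a(deg), jaw-forward heading ang(deg)"""
    c=cam(cn,s); g=s["ee_pos"]+[0,0,.019]; h=np.radians(ang); d=np.array([np.cos(h),np.sin(h),0]); sp=np.array([-d[1],d[0],0]); a=np.radians(a)
    v=d*np.cos(a)-np.array([0,0,1])*np.sin(a)
    return [proj(c,g+o*sp+l*v).round(0).tolist() for o,l in ((-.075,0),(-.075,.1),(.075,0),(.075,.06))]
E
python3 - <<'E'
from h import *
s=sensors.observe()
for a in range(0,91,15): print(a,legs(s,a,-11.2,"wrist")[2:],legs(s,a,-11.2,"scene"))
E
```

```text
0 [[321.0, 108.0], [486.0, 107.0]] [[199.0, 168.0], [199.0, 192.0], [252.0, 161.0], [254.0, 175.0]]
15 [[321.0, 108.0], [463.0, 106.0]] [[199.0, 168.0], [201.0, 198.0], [252.0, 161.0], [255.0, 178.0]]
30 [[321.0, 108.0], [436.0, 104.0]] [[199.0, 168.0], [203.0, 202.0], [252.0, 161.0], [255.0, 181.0]]
45 [[321.0, 108.0], [408.0, 103.0]] [[199.0, 168.0], [204.0, 203.0], [252.0, 161.0], [255.0, 182.0]]
60 [[321.0, 108.0], [379.0, 102.0]] [[199.0, 168.0], [205.0, 202.0], [252.0, 161.0], [255.0, 181.0]]
75 [[321.0, 108.0], [350.0, 102.0]] [[199.0, 168.0], [206.0, 199.0], [252.0, 161.0], [255.0, 179.0]]
90 [[321.0, 108.0], [321.0, 102.0]] [[199.0, 168.0], [206.0, 193.0], [252.0, 161.0], [255.0, 176.0]]
```

The bridge is lifted but held rigidly (long leg about 20° down), so it has to be pivoted in the grip against something. The upright near faces of the rest's rails can do that: press both leg tips on them while the grip moves up and over. I enlarge the rest in the earlier picture to measure that face.

```bash
python3 - <<'E'
import cv2
im=cv2.imread("pics/w3.png")[125:250,235:415]
cv2.imwrite("pics/rest.png",cv2.resize(im,None,fx=4,fy=4,interpolation=cv2.INTER_CUBIC))
E
```

```text
(no output)
```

View pics/rest.png

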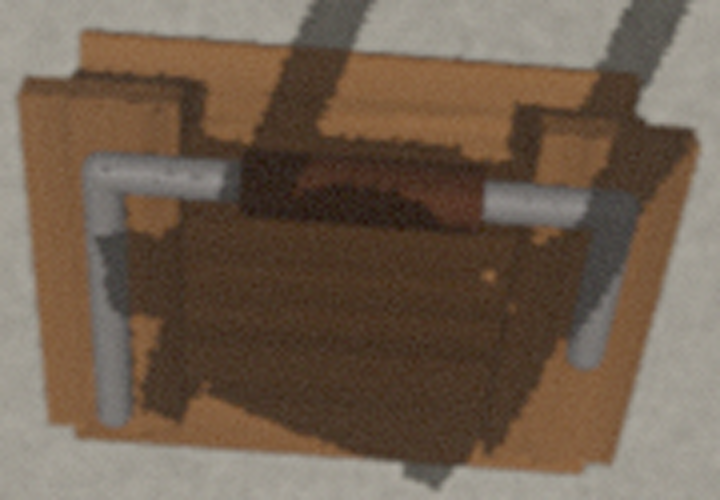

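```bash
python3 - <<'E'
from h import *
w=np.load("w2.npy"); c=cam("wrist",dict(ee_pos=w[:3],ee_rot=w[3:]))
f=lambda u,v,z: onplane(c,(235+u/4,125+v/4),z)
a,b=f(22,88,.082),f(695,132,.082); e,g=f(82,32,.008),f(635,72,.008)
h=np.radians(-11.3); n=np.array([np.cos(h),np.sin(h),0]);t=np.array([-n[1],n[0],0])
G=np.array([.4855,-.248,0])
for X in (a,b,e,g): print(X.round(4), "n",(X@n).round(4),"t",(X@t).round(4))
print("lens",np.linalg.norm(a-b),np.linalg.norm(e-g), "ang",np.degrees(np.arctan2(*(b-a)[[1,0]])),np.degrees(np.arctan2(*(g-e)[[1,0]])),"G",G@n,G@t)
E
```

```text
[ 0.4398 -0.3356  0.082 ] n 0.4971 t -0.2429
[ 0.4804 -0.1497  0.082 ] n 0.5004 t -0.0527
[ 0.4336 -0.3319  0.008 ] n 0.4903 t -0.2405
[ 0.4743 -0.1509  0.008 ] n 0.4946 t -0.0551
lens 0.19027160425334771 0.18545661782429293 ang 77.68824193238189 77.34798912710943 G 0.524683060496525 -0.14806058228981767
```

```bash
cat > path.py <<'E'
import numpy as np
W,H,MT,ZM=.500,np.radians(-11.7),-.148,.052
n=np.array([np.cos(H),np.sin(H)]);t=np.array([-n[1],n[0]])
def pose(a,p):
    a=np.radians(a);psi=-np.arctan(.267*np.cos(a))
    gn=W-.08*np.cos(a)*np.cos(psi)-.006+p; gt=MT-.08*np.cos(a)*np.sin(psi)
    xy=n*gn+t*gt
    return np.r_[xy,ZM+.08*np.sin(a)-.019,np.degrees(H+psi)]
E
python3 - <<'E'
from path import *
prev=np.array([.4855,-.248,.2335,-11.2])
for a,p in [(20,-.012),(20,.0),(20,.003)]+[(x,.003) for x in range(26,92,6)]+[(92,.006)]:
    q=pose(a,p);print(a,p,q.round(4),(q-prev).round(4));prev=q
E
```

```text
20 -0.012 [  0.3743  -0.21     0.0604 -25.7847] [ -0.1112   0.038   -0.1731 -14.5847]
20 0.0 [  0.386   -0.2124   0.0604 -25.7847] [ 0.0118 -0.0024  0.      0.    ]
20 0.003 [  0.389   -0.213    0.0604 -25.7847] [ 0.0029 -0.0006  0.      0.    ]
26 0.003 [  0.3916  -0.2151   0.0681 -25.1945] [ 0.0026 -0.0021  0.0077  0.5901]
32 0.003 [  0.3949  -0.2176   0.0754 -24.4583] [ 0.0033 -0.0025  0.0073  0.7363]
38 0.003 [  0.3989  -0.2205   0.0823 -23.5817] [ 0.004  -0.0029  0.0069  0.8766]
44 0.003 [  0.4035  -0.2236   0.0886 -22.572 ] [ 0.0046 -0.0031  0.0063  1.0096]
50 0.003 [  0.4088  -0.2269   0.0943 -21.4385] [ 0.0053 -0.0033  0.0057  1.1336]
56 0.003 [  0.4147  -0.2303   0.0993 -20.1918] [ 0.0059 -0.0034  0.005   1.2467]
62 0.003 [  0.4211  -0.2336   0.1036 -18.8447] [ 0.0064 -0.0033  0.0043  1.3471]
68 0.003 [  0.4281  -0.2367   0.1072 -17.4117] [ 0.0069 -0.0032  0.0035  1.433 ]
74 0.003 [  0.4355  -0.2397   0.1099 -15.9091] [ 0.0074 -0.0029  0.0027  1.5026]
80 0.003 [  0.4432  -0.2423   0.1118 -14.3546] [ 0.0077 -0.0026  0.0019  1.5545]
86 0.003 [  0.4512  -0.2445   0.1128 -12.767 ] [ 8.0000e-03 -2.2000e-03  1.0000e-03  1.5876e+00]
92 0.006 [  0.4623  -0.2469   0.113  -11.1661] [ 1.1100e-02 -2.4000e-03  1.0000e-04  1.6009e+00]
```

Emit:
{"api": "jog_arm", "payload": {"commands": [-0.037, 0.013, 0, -5, -1, -0.037, 0.013, 0, -5, -1, -0.037, 0.012, -0.02, -4.6, -1, 0, 0, -0.04, 0, -1, 0, 0, -0.045, 0, -1, 0, 0, -0.045, 0, -1, 0, 0, -0.023, 0, -1, 0, 0, 0, 0, -1]}}

```text
time: 11.1
ee_pos: [0.3706, -0.2072, 0.0543]
ee_rot: [-2.655, -1.661, 0.007]
ft_force: [-0.6, 0.6, -2.8]
finger_gap: 0.0193
```

Emit:
{"api": "jog_arm", "payload": {"commands": [0, 0, 0, 0, -1, 0.004, -0.001, 0, 0, -1, 0.004, -0.001, 0, 0, -1, 0.004, -0.001, 0, 0, -1, 0.002, 0, 0, 0, -1, 0, 0, 0, 0, -1]}}

```text
time: 11.7
ee_pos: [0.3895, -0.2133, 0.0585]
ee_rot: [2.662, 1.666, 0.001]
ft_force: [-0.3, -0.7, -2.7]
finger_gap: 0.0192
```

Emit:
{"api": "jog_arm", "payload": {"commands": [0.003, -0.001, 0, 0, -1, 0, 0, 0, 0, -1]}}

```text
time: 11.9
ee_pos: [0.3921, -0.2142, 0.0581]
ee_rot: [2.663, 1.666, 0.0]
ft_force: [0.4, -0.1, -2.0]
finger_gap: 0.0192
```

Emit:
{"api": "jog_arm", "payload": {"commands": [0.003, 0, 0, 0, -1, 0, 0, 0, 0, -1]}}

```text
time: 12.1
ee_pos: [0.3951, -0.2141, 0.058]
ee_rot: [2.663, 1.666, 0.0]
ft_force: [-0.1, -1.1, -2.1]
finger_gap: 0.0189
```

Emit:
{"api": "jog_arm", "payload": {"commands": [0.003, -0.001, 0, 0, -1, 0, 0, 0, 0, -1]}}

```text
time: 12.3
ee_pos: [0.3981, -0.2152, 0.058]
ee_rot: [2.663, 1.666, 0.0]
ft_force: [-0.4, 0.4, -1.7]
finger_gap: 0.0192
```

Emit:
{"api": "jog_arm", "payload": {"commands": [0.003, -0.001, 0, 0, -1, 0, 0, 0, 0, -1]}}

```text
time: 12.5
ee_pos: [0.3987, -0.215, 0.0576]
ee_rot: [-2.66, -1.664, 0.004]
ft_force: [-4.2, 0.4, -0.3]
finger_gap: 0.0191
```

Emit:
{"api": "jog_arm", "payload": {"commands": [0.003, -0.001, 0, 0, -1, 0, 0, 0, 0, -1]}}

```text
time: 12.7
ee_pos: [0.3988, -0.2149, 0.0572]
ee_rot: [-2.656, -1.663, 0.009]
ft_force: [-10.4, 0.6, 2.9]
finger_gap: 0.0194
```

```bash
python3 - <<'E'
from h import *
s=sensors.observe(); im=imaging.snapshot("wrist"); im2=imaging.snapshot("scene"); im3=imaging.snapshot("top")
print(s["ee_pos"],s["ft_force"],s["moment"]);R=Ro.from_rotvec(s["ee_rot"]).as_matrix(); hd=np.degrees(np.arctan2(R[1,1],R[0,1]));print(hd)
for a in (15,25,35,45): print(a,legs(s,a,hd,"wrist")[2:],legs(s,a,hd,"scene"))
o=np.zeros((600,800,3),np.uint8);o[:400,:480]=cv2.resize(im2[120:270,150:330],(480,400),interpolation=cv2.INTER_CUBIC);o[:400,480:]=im[:,160:480]
o[400:,:480]=cv2.resize(im3[190:265,340:520],(480,200),interpolation=cv2.INTER_CUBIC)
cv2.imwrite("pics/w5.png",o[:,:,::-1])
E
```

```text
[ 0.39880102 -0.21487296  0.05720233] [-10.37455559   0.6481403    2.93284391] [ 0.1015699   1.48842319 -0.07762007]
-25.888776436377743
15 [[321.0, 108.0], [464.0, 106.0]] [[217.0, 186.0], [211.0, 213.0], [261.0, 188.0], [259.0, 203.0]]
25 [[321.0, 108.0], [447.0, 105.0]] [[217.0, 186.0], [213.0, 215.0], [261.0, 188.0], [260.0, 205.0]]
35 [[321.0, 108.0], [429.0, 104.0]] [[217.0, 186.0], [214.0, 216.0], [261.0, 188.0], [260.0, 205.0]]
45 [[321.0, 108.0], [410.0, 104.0]] [[217.0, 186.0], [216.0, 216.0], [261.0, 188.0], [261.0, 206.0]]
```

View pics/w5.png

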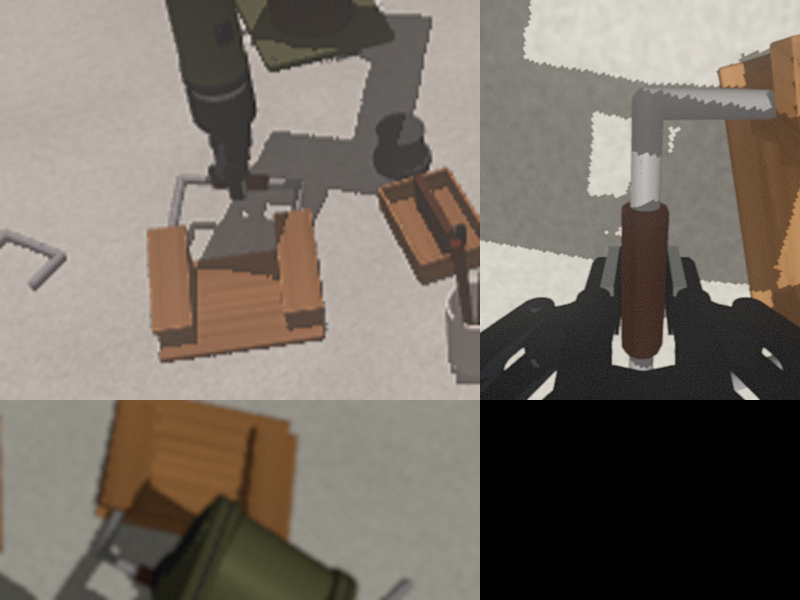

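Both tips meet the rail faces (reaction -10 N in x), about 12 mm later than the picture suggested. I start the pivot arc.

Emit:
{"api": "jog_arm", "payload": {"commands": [0.002, -0.002, 0.008, 0.6, -1, 0.003, -0.002, 0.008, 0.7, -1, 0.004, -0.003, 0.007, 0.9, -1, 0.0045, -0.003, 0.0065, 1, -1]}}

```text
time: 13.25
ee_pos: [0.4119, -0.2232, 0.0864]
ee_rot: [-2.606, -1.734, 0.007]
ft_force: [-5.8, 4.2, -1.1]
finger_gap: 0.019
```

```bash
cat > chk.py <<'E'
from h import *
import sys
s=sensors.observe();R=Ro.from_rotvec(s["ee_rot"]).as_matrix();hd=np.degrees(np.arctan2(R[1,1],R[0,1]))
im=imaging.snapshot("wrist"); cv2.imwrite("pics/chk.png",im[:,:,::-1])
hsv=cv2.cvtColor(im,cv2.COLOR_RGB2HSV)
m=((hsv[:,:,1]<40)&(hsv[:,:,2]>60)).astype(np.uint8)
print(s["time"],s["ee_pos"].round(4),"F",s["ft_force"].round(1),"M",s["moment"].round(2),"hd",hd.round(1),"gap",s["finger_gap"].round(4))
for a in (20,40,60,75,90,100): print(a,legs(s,a,hd,"wrist")[2:])
# bar of the bridge: bright columns along row ~104 (short leg line)
g=cv2.cvtColor(im,cv2.COLOR_RGB2GRAY)
print("sat row104:",hsv[104,300:500:5,1].tolist())
E
python3 chk.py
```

```text
Traceback (most recent call last):
  File "chk.py", line 7, in <module>
    print(s["time"],s["ee_pos"].round(4),"F",s["ft_force"].round(1),"M",s["moment"].round(2),"hd",hd.round(1),"gap",s["finger_gap"].round(4))
                                                                                                                    ^^^^^^^^^^^^^^^^^^^^^
AttributeError: 'float' object has no attribute 'round'
```

Emit:
{"api": "jog_arm", "payload": {"commands": [0.0055, -0.0035, 0.006, 1.1, -1, 0.006, -0.0035, 0.005, 1.2, -1, 0.0065, -0.0035, 0.0045, 1.3, -1, 0.007, -0.003, 0.0035, 1.4, -1, 0.0075, -0.003, 0.0025, 1.5, -1]}}

```text
time: 13.8
ee_pos: [0.4493, -0.2429, 0.109]
ee_rot: [-2.509, -1.887, 0.001]
ft_force: [-4.3, 4.2, -3.1]
finger_gap: 0.0192
```

```bash
sed -i 's/s\["finger_gap"\].round(4)/s["finger_gap"]/' chk.py; python3 chk.py; python3 - <<'E'
from h import *
w=cv2.imread("pics/chk.png")[:,160:480]; s=imaging.snapshot("scene")[:,:,::-1]
o=np.zeros((400,800,3),np.uint8);o[:,:480]=cv2.resize(s[120:270,150:330],(480,400),interpolation=cv2.INTER_CUBIC);o[:,480:]=w
cv2.imwrite("pics/w6.png",o)
E
```

```text
13.8 [ 0.4493 -0.2429  0.109 ] F [-4.3  4.2 -3.1] M [0.83 0.91 0.26] hd -16.1 gap 0.01924022624176991
20 [[321.0, 108.0], [455.0, 105.0]]
40 [[321.0, 108.0], [419.0, 104.0]]
60 [[321.0, 108.0], [380.0, 103.0]]
75 [[321.0, 108.0], [351.0, 103.0]]
90 [[321.0, 108.0], [322.0, 102.0]]
100 [[321.0, 108.0], [303.0, 103.0]]
sat row104: [18, 18, 22, 12, 13, 21, 16, 44, 114, 114, 125, 130, 113, 128, 129, 131, 128, 118, 129, 128, 132, 132, 131, 131, 135, 138, 135, 133, 136, 130, 137, 129, 133, 131, 128, 127, 132, 132, 128, 124]
```

View pics/w6.png

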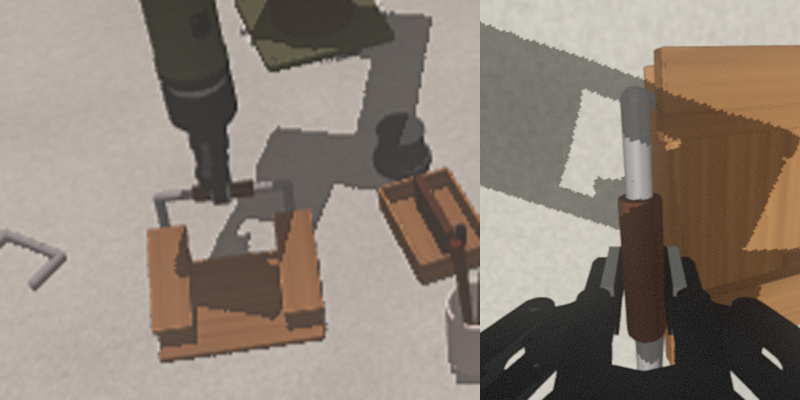

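The wrist view now sees the span end-on with the leg hidden under it, around (315,103), so the legs hang about vertical. I back off, tighten the grip and raise.

Emit:
{"api": "jog_arm", "payload": {"commands": [-0.01, 0.002, 0, 0, -1, -0.02, 0.004, 0, 0, -1, -0.03, 0.006, 0, 0, -1, 0, 0, 0.03, 0, -1, 0, 0, 0.045, 0, -1, 0, 0, 0.045, 0, -1, 0, 0, 0.045, 0, -1, 0, 0, 0, 0, -1], "grip_force": 60}}

```text
time: 14.7
ee_pos: [0.3943, -0.2352, 0.2816]
ee_rot: [2.499, 1.873, 0.009]
ft_force: [1.9, 0.4, -3.0]
finger_gap: 0.0175
```

Emit:
{"api": "jog_arm", "payload": {"commands": [0.02, 0.045, 0, -8, -1, 0.02, 0.045, 0, -8, -1, 0.02, 0.045, 0, -8, -1, 0.02, 0.045, 0, -8, -1, 0.02, 0.045, 0, -8, -1, 0.02, 0.045, 0, -8, -1, 0.02, 0.045, 0, -8, -1, 0.01, 0.045, 0, -8, -1]}}

```text
time: 15.5
ee_pos: [0.5304, 0.0997, 0.2737]
ee_rot: [3.115, 0.401, 0.006]
ft_force: [1.1, 0.0, -3.1]
finger_gap: 0.0176
```

Emit:
{"api": "jog_arm", "payload": {"commands": [0.005, 0.045, 0, -2, -1, 0, 0.04, 0, 0, -1, 0, 0.015, 0, 0, -1, 0, 0, 0, 0, -1, 0, 0, 0, 0, -1, 0, 0, 0, 0, -1]}}

```text
time: 16.1
ee_pos: [0.5331, 0.1965, 0.2739]
ee_rot: [3.121, 0.354, 0.0]
ft_force: [-0.4, -0.2, -3.2]
finger_gap: 0.0177
```

```bash
python3 chk.py; python3 - <<'E'
from h import *
w=cv2.imread("pics/chk.png")[:,160:480]; s=imaging.snapshot("scene")[:,:,::-1]
o=np.zeros((400,800,3),np.uint8);o[:,:480]=cv2.resize(s[90:240,290:470],(480,400),interpolation=cv2.INTER_CUBIC);o[:,480:]=w
cv2.imwrite("pics/w7.png",o); cv2.imwrite("pics/s7.png",s)
E
```

```text
16.1 [0.5331 0.1965 0.2739] F [-0.4 -0.2 -3.2] M [ 0.05 -0.03 -0.06] hd -77.1 gap 0.017685829835653376
20 [[324.0, 108.0], [457.0, 106.0]]
40 [[324.0, 108.0], [420.0, 104.0]]
60 [[324.0, 108.0], [382.0, 103.0]]
75 [[324.0, 108.0], [353.0, 103.0]]
90 [[324.0, 108.0], [323.0, 103.0]]
100 [[324.0, 108.0], [304.0, 103.0]]
sat row104: [138, 26, 22, 18, 23, 33, 20, 17, 116, 75, 146, 69, 103, 135, 103, 124, 40, 30, 18, 26, 23, 20, 21, 20, 22, 21, 20, 20, 20, 19, 20, 20, 22, 19, 18, 18, 20, 19, 20, 21]
```

View pics/w7.png

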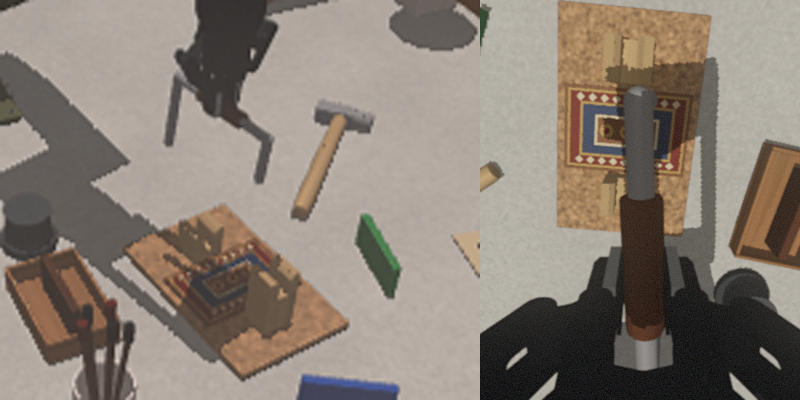

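The bridge hangs with its legs down and the long leg toward the low post. In the scene picture the long corner and tip are at (356.7,118) and (353,143), and the short ones at (391,142) and (388,157.5). I compare these with the model, leaving roll, lean and yaw free.

```bash
cat > fit.py <<'E'
from h import *
from scipy.optimize import least_squares
def model(g,yaw,roll,lean):  # yaw: heading of short leg side (-x of bridge); 
    Rm=Ro.from_euler("ZYX",[yaw,roll,lean],degrees=True).as_matrix()   # local: +x to short leg, z up
    L=np.array([[-.075,0,0],[-.075,0,-.1],[.075,0,0],[.075,0,-.06]])
    return g+L@Rm.T
E
python3 - <<'E'
from fit import *
s=sensors.observe();R=Ro.from_rotvec(s["ee_rot"]).as_matrix();hd=np.degrees(np.arctan2(R[1,1],R[0,1]));c=cam("scene")
g=s["ee_pos"]+[0,0,.019]; obs=np.array([[356.7,118.1],[353,143.3],[391.3,141.8],[388.3,157.5]])
print(np.array([proj(c,X) for X in model(g,hd+90,0,0)]).round(1))
f=lambda p:(np.array([proj(c,X) for X in model(g+[0,0,p[3]],*p[:3])])-obs).ravel()
r=least_squares(f,[hd+90,0,0,0]);print(hd+90,r.x.round(3),r.fun.round(1))
# edges of the span in wrist image
im=cv2.imread("pics/chk.png");h=cv2.cvtColor(im,cv2.COLOR_BGR2HSV)
for y in (100,120,150,180,190): 
    m=np.where(h[y,290:360,1]<35)[0]+290; print(y,m.min() if len(m) else None,m.max() if len(m) else None)
for y in (210,250,300): print(y,im[y,285:360:4].tolist()[::2][:0]); 
E
```

```text
[[356.5 114.4]
 [354.8 140.2]
 [389.3 137.6]
 [387.  153.7]]
12.914778681279586 [ 1.7228e+01  1.8340e+00  1.2720e+00 -1.5000e-02] [-1.7  0.4  0.2 -0.1 -1.4 -0.1 -0.8 -0.5]
100 305 336
120 305 350
150 303 347
180 308 333
190 308 333
210 []
250 []
300 []
```

```bash
python3 - <<'E'
from fit import *
s=sensors.observe();R=Ro.from_rotvec(s["ee_rot"]).as_matrix();hd=np.degrees(np.arctan2(R[1,1],R[0,1]));c=cam("wrist",s)
g=s["ee_pos"]+[0,0,.019]
for dz in (0,-.007,-.015):
  for dy in (0,3):
    for roll in (0,3):
      M=model(g+[0,0,dz],hd+90+dy,roll,0); u=(M[2]-M[0])/.15
      w=np.array([proj(c,g+[0,0,dz]+u*k+np.array([-u[1],u[0],0])*e) for k,e in ((.075,0),(.081,0),(.04,.006),(.04,-.006),(.035,0),(-.035,0))])
      print(dz,dy,roll,w.round(0).tolist())
E
```

```text
0 0 0 [[324.0, 108.0], [324.0, 91.0], [308.0, 200.0], [339.0, 200.0], [324.0, 211.0], [323.0, 351.0]]
0 0 3 [[324.0, 108.0], [324.0, 91.0], [309.0, 198.0], [338.0, 198.0], [324.0, 210.0], [324.0, 354.0]]
0 3 0 [[313.0, 109.0], [312.0, 91.0], [303.0, 200.0], [333.0, 199.0], [319.0, 211.0], [327.0, 351.0]]
0 3 3 [[313.0, 108.0], [312.0, 92.0], [304.0, 199.0], [333.0, 197.0], [319.0, 210.0], [327.0, 354.0]]
-0.007 0 0 [[324.0, 107.0], [324.0, 91.0], [309.0, 194.0], [338.0, 194.0], [324.0, 206.0], [323.0, 340.0]]
-0.007 0 3 [[324.0, 107.0], [324.0, 91.0], [309.0, 193.0], [338.0, 193.0], [324.0, 204.0], [323.0, 343.0]]
-0.007 3 0 [[313.0, 108.0], [312.0, 91.0], [304.0, 195.0], [333.0, 194.0], [319.0, 206.0], [327.0, 340.0]]
-0.007 3 3 [[314.0, 108.0], [313.0, 92.0], [305.0, 194.0], [333.0, 192.0], [319.0, 204.0], [327.0, 343.0]]
-0.015 0 0 [[324.0, 107.0], [324.0, 91.0], [310.0, 189.0], [337.0, 189.0], [324.0, 200.0], [323.0, 329.0]]
-0.015 0 3 [[324.0, 106.0], [324.0, 91.0], [310.0, 188.0], [337.0, 188.0], [324.0, 198.0], [323.0, 331.0]]
-0.015 3 0 [[314.0, 107.0], [313.0, 91.0], [305.0, 190.0], [332.0, 188.0], [319.0, 200.0], [327.0, 329.0]]
-0.015 3 3 [[314.0, 107.0], [313.0, 92.0], [305.0, 188.0], [332.0, 187.0], [319.0, 198.0], [327.0, 331.0]]
```

```bash
python3 - <<'E'
from h import *
s=sensors.observe();c=cam("wrist",s)
for n,z,ps in (("board",.012,[(239,1),(391,16),(362,236),(238,228)]),("panel",.019,[(247,86),(371,96),(365,175),(247,166)])):
    B=np.array([onplane(c,p,z) for p in ps]);print(n,B.mean(0).round(4),[np.linalg.norm(B[i]-B[(i+1)%4]).round(3) for i in range(4)]);d=B[0]+B[1]-B[2]-B[3];print(np.degrees(np.arctan2(d[1],d[0])))
E
```

```text
board [0.5612 0.2234 0.012 ] [np.float64(0.167), np.float64(0.266), np.float64(0.168), np.float64(0.269)]
8.081855275388731
panel [0.5619 0.2224 0.019 ] [np.float64(0.144), np.float64(0.094), np.float64(0.147), np.float64(0.094)]
9.857461195740118
```

Emit:
{"api": "jog_arm", "payload": {"commands": [0.014, 0.014, 0, -3.4, -1, 0.014, 0.0145, 0, -3.4, -1, 0, 0, 0, 0, -1, 0, 0, 0, 0, -1]}}

```text
time: 16.6
ee_pos: [0.561, 0.2256, 0.2738]
ee_rot: [3.136, 0.17, -0.001]
ft_force: [0.0, -0.2, -3.2]
finger_gap: 0.0175
```

Emit:
{"api": "jog_arm", "payload": {"commands": [0, -0.001, -0.03, 0, -1, 0, 0, -0.03, 0, -1, 0, 0, -0.03, 0, -1, 0, 0, -0.02, 0, -1, 0, 0, -0.01, 0, -1, 0, 0, 0, 0, -1, 0, 0, 0, 0, -1]}}

```text
time: 17.3
ee_pos: [0.5616, 0.2254, 0.1551]
ee_rot: [-3.137, -0.17, -0.002]
ft_force: [0.6, 0.1, -1.8]
finger_gap: 0.018
```

```bash
python3 chk.py | head -1; python3 - <<'E'
from h import *
w=cv2.imread("pics/chk.png")[:300,220:430]; s=imaging.snapshot("scene")[:,:,::-1]
o=np.zeros((600,800,3),np.uint8);o[:,:420]=cv2.resize(w,(420,600),interpolation=cv2.INTER_CUBIC);o[:400,420:]=cv2.resize(s[150:230,335:411],(380,400),interpolation=cv2.INTER_CUBIC)
cv2.imwrite("pics/w8.png",o)
E
```

```text
17.3 [0.5616 0.2254 0.1551] F [ 0.6  0.1 -1.8] M [-0.01  0.03 -0.06] hd -83.8 gap 0.018024183703375413
```

View pics/w8.png

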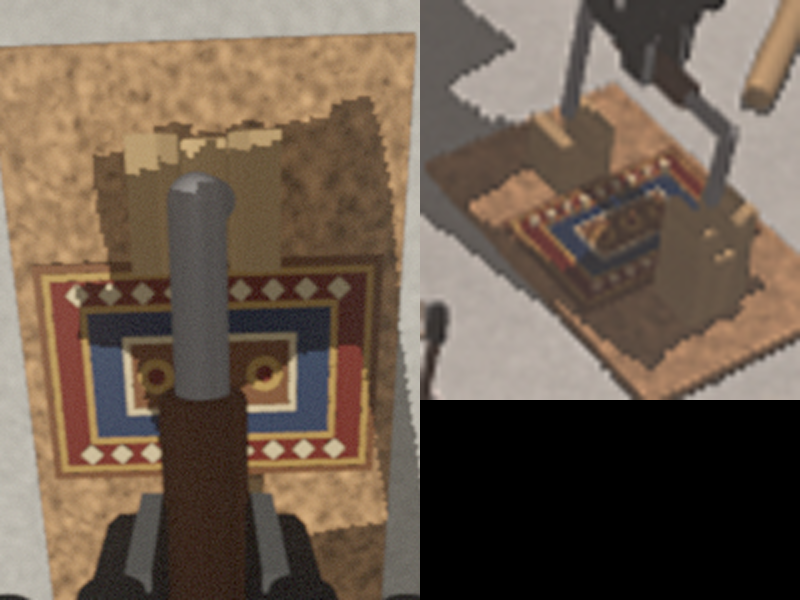

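The crop shows the short leg's bar at column 200, over the tall notch centred at column 203. That is an offset under 1 mm, and the scene crop shows both tips just at the notch tops. I lower it.

Emit:
{"api": "jog_arm", "payload": {"commands": [0, 0, -0.006, 0, -1, 0, 0, -0.006, 0, -1, 0, 0, -0.006, 0, -1, 0, 0, 0, 0, -1]}}

```text
time: 17.8
ee_pos: [0.5592, 0.2263, 0.1345]
ee_rot: [-3.136, -0.169, 0.006]
ft_force: [-3.0, 4.3, -5.4]
finger_gap: 0.0175
```

Emit:
{"api": "jog_arm", "payload": {"commands": [0, 0, -0.006, 0, -1, 0, 0, -0.006, 0, -1, 0, 0, 0, 0, -1]}}

```text
time: 18.1
ee_pos: [0.561, 0.2262, 0.1234]
ee_rot: [-3.136, -0.17, 0.0]
ft_force: [-0.1, 4.4, -2.5]
finger_gap: 0.0178
```

Emit:
{"api": "jog_arm", "payload": {"commands": [0, 0, -0.004, 0, -1, 0, 0, 0, 0, -1]}}

```text
time: 18.3
ee_pos: [0.5597, 0.226, 0.1202]
ee_rot: [-3.136, -0.17, 0.004]
ft_force: [-4.6, 4.0, 2.5]
finger_gap: 0.0178
```

Emit:
{"api": "jog_arm", "payload": {"commands": [0, 0, -0.002, 0, -1, 0, 0, 0, 0, -1]}}

```text
time: 18.5
ee_pos: [0.5597, 0.2262, 0.1199]
ee_rot: [-3.136, -0.17, 0.002]
ft_force: [-7.6, 4.0, 11.1]
finger_gap: 0.0175
```

Emit:
{"api": "jog_arm", "payload": {"commands": [0, 0, -0.002, 0, -1, 0, 0, 0, 0, -1]}}

```text
time: 18.7
ee_pos: [0.5597, 0.2263, 0.1197]
ee_rot: [-3.135, -0.17, 0.0]
ft_force: [-9.4, 3.7, 21.3]
finger_gap: 0.0179
```

```bash
python3 chk.py | head -1; python3 - <<'E'
from fit import *
s=sensors.observe();R=Ro.from_rotvec(s["ee_rot"]).as_matrix();hd=np.degrees(np.arctan2(R[1,1],R[0,1]));c=cam("wrist",s)
im=cv2.imread("pics/chk.png")
# grip (dark reddish brown) rows along its column
print([ (y,im[y,321].tolist()) for y in range(80,360,6)])
E
```

```text
18.7 [0.5597 0.2263 0.1197] F [-9.4  3.7 21.3] M [ 0.97  1.58 -0.36] hd -83.8 gap 0.01791575099408607
[(80, [68, 93, 118]), (86, [94, 100, 103]), (92, [81, 85, 92]), (98, [87, 87, 95]), (104, [82, 86, 92]), (110, [86, 85, 92]), (116, [77, 84, 88]), (122, [79, 83, 87]), (128, [79, 82, 87]), (134, [80, 82, 84]), (140, [82, 82, 86]), (146, [81, 84, 87]), (152, [83, 84, 85]), (158, [83, 86, 91]), (164, [82, 84, 88]), (170, [82, 82, 85]), (176, [78, 81, 84]), (182, [84, 87, 88]), (188, [83, 81, 88]), (194, [81, 83, 85]), (200, [75, 73, 82]), (206, [17, 30, 52]), (212, [20, 30, 52]), (218, [28, 41, 55]), (224, [24, 40, 56]), (230, [23, 36, 53]), (236, [18, 31, 49]), (242, [28, 40, 57]), (248, [33, 41, 59]), (254, [33, 49, 61]), (260, [38, 45, 63]), (266, [32, 44, 60]), (272, [30, 34, 57]), (278, [23, 34, 56]), (284, [31, 40, 59]), (290, [21, 35, 55]), (296, [28, 35, 53]), (302, [32, 38, 57]), (308, [34, 39, 57]), (314, [32, 39, 57]), (320, [30, 39, 53]), (326, [40, 61, 98]), (332, [40, 62, 100]), (338, [46, 63, 101]), (344, [146, 150, 155]), (350, [145, 149, 152]), (356, [145, 147, 152])]
```

One foot bears on the floor (about 20 N up, so a slight roll). I ease off and release, so that it settles on both feet.

Emit:
{"api": "jog_arm", "payload": {"commands": [0, 0, 0.003, 0, -1, 0, 0, 0, 0, -0.5, 0, 0, 0, 0, -0.4, 0, 0, 0, 0, -0.3, 0, 0, 0, 0, -0.1, 0, 0, 0, 0, 0.2, 0, 0, 0, 0, 0.2]}}

```text
time: 19.45
ee_pos: [0.5611, 0.2254, 0.1188]
ee_rot: [3.137, 0.171, -0.0]
ft_force: [-0.3, 1.3, 0.4]
finger_gap: 0.0513
```

```bash
python3 chk.py | head -1; python3 - <<'E'
from fit import *
im=cv2.imread("pics/chk.png");h=cv2.cvtColor(im,cv2.COLOR_BGR2HSV)
print([(y,im[y,321].tolist()) for y in list(range(76,112,4))+list(range(192,216,3))+list(range(310,356,4))])
for y in (110,150,190,230,280): 
    r=im[y,280:370].astype(int); print(y,r[::4].sum(1).tolist())
E
```

```text
19.45 [0.5611 0.2254 0.1188] F [-0.3  1.3  0.4] M [ 0.03 -0.03  0.02] hd -83.8 gap 0.05126076502400386
[(76, [121, 169, 198]), (80, [73, 110, 136]), (84, [65, 93, 115]), (88, [68, 96, 116]), (92, [71, 75, 79]), (96, [78, 83, 87]), (100, [76, 82, 89]), (104, [68, 68, 72]), (108, [71, 76, 82]), (192, [49, 80, 104]), (195, [46, 76, 98]), (198, [29, 40, 68]), (201, [33, 37, 56]), (204, [30, 41, 57]), (207, [35, 43, 60]), (210, [24, 35, 49]), (213, [29, 40, 57]), (310, [32, 42, 56]), (314, [24, 36, 55]), (318, [32, 49, 66]), (322, [27, 38, 65]), (326, [35, 46, 68]), (330, [35, 50, 65]), (334, [59, 67, 71]), (338, [78, 81, 85]), (342, [75, 74, 76]), (346, [74, 74, 79]), (350, [73, 77, 78]), (354, [71, 71, 74])]
110 [261, 265, 241, 255, 262, 264, 253, 254, 234, 231, 222, 220, 215, 255, 239, 266, 275, 252, 260, 251, 242, 257, 237]
150 [145, 315, 249, 230, 262, 248, 238, 256, 232, 197, 295, 305, 256, 140, 135, 310, 301, 200, 110, 280, 300, 301, 148]
190 [291, 149, 193, 245, 258, 276, 242, 238, 243, 195, 165, 214, 212, 147, 156, 126, 139, 157, 212, 212, 214, 165, 126]
230 [205, 125, 137, 135, 120, 138, 135, 122, 126, 112, 85, 190, 230, 228, 231, 231, 217, 216, 215, 228, 251, 247, 255]
280 [445, 137, 125, 111, 125, 131, 115, 144, 116, 146, 111, 255, 267, 472, 435, 253, 232, 261, 280, 269, 471, 438, 366]
```

The bar now sits about 20 px (roughly 11 mm) to one side of the jaw centre. That means it leans within the notch slack, at most about 3/24 = 0.125 rad, under the 0.2 limit. I raise the open gripper clear and measure.

Emit:
{"api": "jog_arm", "payload": {"commands": [0, 0, 0, 0, 1, 0, 0, 0, 0, 1, 0, 0, 0, 0, 1, 0, 0, 0.02, 0, 1, 0, 0, 0.04, 0, 1, 0, 0, 0.045, 0, 1, 0, 0, 0.045, 0, 1, 0, 0, 0, 0, 1]}}

```text
time: 20.3
ee_pos: [0.5651, 0.227, 0.2769]
ee_rot: [-3.133, -0.171, -0.022]
ft_force: [0.7, 0.4, 1.2]
finger_gap: 0.0851
```

Emit:
{"api": "jog_arm", "payload": {"commands": [0, 0, 0.03, 0, 1, 0, 0, 0, 0, 1, 0, 0, 0, 0, 1]}}

```text
time: 20.6
ee_pos: [0.5611, 0.2256, 0.2991]
ee_rot: [-3.137, -0.171, -0.001]
ft_force: [0.2, -0.2, -1.1]
finger_gap: 0.0854
```

```bash
python3 chk.py | head -1; python3 - <<'E'
from fit import *
s=sensors.observe();c=cam("wrist",s)
im=cv2.imread("pics/chk.png");h=cv2.cvtColor(im,cv2.COLOR_BGR2HSV)
ax=np.array([np.cos(np.radians(8)),np.sin(np.radians(8)),0]);C=np.array([.5614,.2244,.127])
for lean in (-.12,0,.12): print(lean,[proj(c,X).round(1).tolist() for X in model(C-[0,0,.1]+[0,0,.1],8,0,0)[[0,2]]], [proj(c,C+[np.sin(np.radians(8))*lean*.08,-np.cos(np.radians(8))*lean*.08,0]+k*ax).round(1).tolist() for k in (-.075,-.035,0,.035,.075)])
# grey bar mask & dark grip mask near the span
grey=((h[:,:,1]<45)&(h[:,:,2]>50)&(h[:,:,2]<175)).astype(np.uint8)
dark=((im[:,:,2]<75)&(im[:,:,2].astype(int)-im[:,:,0]>15)).astype(np.uint8)
for n,m in (("grey",grey),("dark",dark)):
    q=np.zeros_like(m);q[40:330,250:400]=m[40:330,250:400]; q=cv2.morphologyEx(q,cv2.MORPH_OPEN,np.ones((5,5)))
    k,l,st,ce=cv2.connectedComponentsWithStats(q)
    for i in range(1,k):
        if st[i,4]>80: print(n,st[i].tolist(),ce[i].round(1),[round(float(v),1) for v in cv2.fitLine(np.argwhere(l==i)[:,::-1].astype(np.float32),cv2.DIST_L2,0,.01,.01).ravel()])
E
```

```text
20.6 [0.5611 0.2256 0.2991] F [ 0.2 -0.2 -1.1] M [ 0.   -0.06  0.05] hd -83.8 gap 0.08535947688429459
-0.12 [[326.7, 244.7], [322.2, 96.7]] [[317.7, 245.0], [316.3, 209.6], [314.9, 176.4], [313.5, 140.8], [311.7, 97.0]]
0 [[326.7, 244.7], [322.2, 96.7]] [[326.7, 244.7], [325.6, 209.3], [324.6, 176.1], [323.5, 140.5], [322.2, 96.7]]
0.12 [[326.7, 244.7], [322.2, 96.7]] [[335.8, 244.4], [335.0, 209.0], [334.3, 175.8], [333.6, 140.2], [332.7, 96.3]]
grey [258, 40, 50, 6, 270] [281.4  42.2] [1.0, -0.0, 281.4, 42.2]
grey [390, 40, 10, 89, 758] [394.9  85.9] [0.0, -1.0, 394.9, 85.9]
grey [308, 92, 21, 50, 624] [315.3 114.7] [0.1, -1.0, 315.3, 114.7]
grey [250, 97, 150, 233, 15872] [323.4 266.3] [0.7, 0.7, 323.4, 266.3]
dark [369, 121, 8, 14, 87] [373.  128.1] [0.3, -1.0, 373.0, 128.1]
dark [305, 142, 21, 70, 1184] [313.7 174.8] [0.0, -1.0, 313.7, 174.8]
```

```bash
python3 - <<'E'
from fit import *
for n in ("scene","top"):
    im=imaging.snapshot(n); cv2.imwrite(f"pics/{n}9.png",im[:,:,::-1]); c=cam(n)
    h=cv2.cvtColor(im,cv2.COLOR_RGB2HSV)
    for lean in (-7,0,7):
        M=model(np.array([.5614,.2244,.127]),8,0,0); B=M[[1,3]].mean(0)
        # lean about the foot line approx (z=.047)
        Q=np.array([.5614,.2244,.047]); Rz=Ro.from_rotvec(np.radians(lean)*np.array([np.cos(np.radians(8)),np.sin(np.radians(8)),0]))
        print(n,lean,[proj(c,X).round(1).tolist() for X in Q+Rz.apply(M-Q)])
    y0,y1,x0,x1=(150,215,345,410) if n=="scene" else (150,250,215,285)
    m=((h[:,:,1]<45)&(h[:,:,2]>40)&(h[:,:,2]<190)).astype(np.uint8)
    k,l,st,ce=cv2.connectedComponentsWithStats(m[y0:y1,x0:x1])
    for i in range(1,k):
        if 8<st[i,4]<900:
            p=np.argwhere(l==i)[:,::-1]+[x0,y0]; print(" comp",(st[i,:2]+[x0,y0]).tolist(),st[i,2:].tolist(), "L",p[p[:,0].argmin()].tolist(),"R",p[p[:,0].argmax()].tolist())
    dk=((im[:,:,0]<80)&(im[:,:,0].astype(int)-im[:,:,2]>18)).astype(np.uint8)
    k,l,st,ce=cv2.connectedComponentsWithStats(dk[y0:y1,x0:x1])
    for i in range(1,k):
        if st[i,4]>15: print(" dark",(st[i,:2]+[x0,y0]).tolist(),st[i,2:].tolist(),(ce[i]+[x0,y0]).round(1))
    if n=="scene":
        for y in range(150,204,2): print(y,"".join("#" if h[y,x,1]<45 else ("d" if dk[y,x] else ".") for x in range(345,410)))
E
```

```text
scene -7 [[368.7, 157.1], [363.8, 179.8], [396.3, 182.6], [392.2, 196.6]]
scene 0 [[366.4, 157.9], [364.3, 179.6], [393.9, 183.5], [391.7, 196.9]]
scene 7 [[364.0, 159.0], [364.9, 179.3], [391.4, 184.8], [391.1, 197.2]]
 comp [370, 185] [15, 8, 27] L [370, 191] R [384, 185]
 comp [345, 195] [18, 20, 195] L [345, 195] R [362, 213]
 comp [361, 195] [22, 10, 56] L [361, 195] R [382, 196]
 dark [375, 191] [8, 6, 21] [378.9 193. ]
 dark [373, 202] [9, 8, 17] [377.6 205.8]
 dark [364, 205] [8, 8, 23] [367.5 208.6]
150 ##############################################################...
152 #############################################################....
154 ############################################################.....
156 ###########################################################......
158 ##########################################################.......
160 #########################################################........
162 #########################################################.......#
164 ##############################......####################........#
166 ######################
[... 1326 characters left out ...]
, [250.1, 230.4], [232.7, 173.8], [239.4, 177.4]]
top 0 [[243.3, 228.2], [249.3, 230.5], [236.3, 173.3], [240.3, 177.2]]
top 7 [[247.0, 227.7], [248.4, 230.6], [239.9, 172.8], [241.1, 177.1]]
 comp [232, 172] [9, 7, 30] L [232, 174] R [240, 175]
 comp [236, 180] [7, 7, 24] L [236, 181] R [242, 186]
 comp [242, 196] [20, 17, 37] L [242, 212] R [261, 204]
 comp [235, 214] [7, 10, 29] L [235, 215] R [241, 215]
 comp [215, 219] [9, 31, 158] L [215, 219] R [223, 246]
 comp [240, 228] [10, 4, 25] L [240, 228] R [249, 229]
 dark [225, 161] [52, 52, 971] [254.4 185.8]
 dark [215, 177] [22, 73, 118] [224.8 213.4]
 dark [239, 215] [11, 13, 65] [245.7 221.6]
 dark [246, 230] [36, 20, 302] [265.7 242.3]
```

```bash
python3 - <<'E'
from fit import *
im=cv2.imread("pics/scene9.png");h=cv2.cvtColor(im,cv2.COLOR_BGR2HSV)
for y in range(148,206): print(y," ".join(f"{h[y,x,2]//10:02d}" if h[y,x,1]<55 else ("##" if h[y,x,2]<85 else "..") for x in range(355,402)))
c=cam("scene");Q=np.array([.5614,.2244,.047]); Rz=Ro.from_rotvec(np.radians(-7)*np.array([np.cos(np.radians(8)),np.sin(np.radians(8)),0]))
for roll in (-4,0,4): M=model(np.array([.5614,.2244,.127]),8,roll,0); print(roll,[proj(c,X).round(1).tolist() for X in Q+Rz.apply(M-Q)])
E
```

```text
148 17 17 17 17 18 18 17 17 17 17 17 17 18 18 18 18 18 18 18 18 18 18 18 17 18 18 18 18 18 18 18 17 18 18 18 18 18 18 18 17 18 18 18 18 18 18 18
149 17 17 17 17 17 18 17 18 18 18 18 18 17 18 18 18 18 18 18 18 18 18 18 18 18 18 18 18 18 18 18 17 17 18 18 18 18 18 18 18 18 18 18 18 18 18 18
150 17 17 17 17 18 18 18 18 18 18 18 17 18 18 18 18 18 18 18 18 18 18 18 18 18 18 18 18 18 17 17 17 17 17 18 18 18 18 18 18 18 18 18 18 18 18 18
151 17 17 17 17 18 17 17 18 18 18 18 17 18 18 18 18 18 18 18 18 18 18 18 18 18 18 18 18 17 17 17 18 17 18 18 18 18 18 18 18 18 18 18 18 18 18 18
152 17 17 17 17 17 17 17 18 18 18 17 18 18 18 18 18 18 18 18 18 18 18 18 18 17 18 18 18 18 18 18 18 17 18 18 18 18 18 17 17 18 18 17 18 18 18 18
153 17 17 18 18 17 17 17 17 18 18 17 17 17 17 18 18 18 18 18 18 17 18 18 18 18 18 18 18 18 18 18 18 17 18 18 17 18 17 17 17 17 18 18 18 17 18 18
154 17 17 18 17 17 17 17 17 18 18 17 17 17 17 18 18 18 18 18 17 17 17 17 18 18 18 18 18 18 18 17 17 17 17 18 17 17 18 18 17 18 17 18 18 18 18 18
155 17 17 17 17 17 17 17 17 17 18 18 18 17 18 18 17 18 18 18 18 17 18 17 18 18 17 18 
[... 6811 characters left out ...]
 .. .. .. .. .. .. .. .. .. .. .. .. .. .. .. .. .. .. .. .. ..
203 .. .. .. .. .. .. .. .. .. .. .. .. .. 08 ## ## 05 06 06 07 ## .. .. ## ## .. ## .. .. .. .. .. .. .. .. .. .. .. .. .. .. .. .. .. .. .. ..
204 .. .. .. .. .. ## .. .. .. .. .. .. .. 08 06 06 06 ## .. ## ## .. .. ## ## ## ## .. .. .. .. .. .. .. .. .. .. .. .. .. .. .. .. .. .. .. ..
205 .. .. .. .. .. .. ## .. .. .. .. ## ## ## ## .. ## ## .. .. ## ## .. ## ## ## ## .. .. .. .. .. .. .. .. .. .. .. .. .. .. .. .. .. .. .. ..
-4 [[368.4, 158.4], [364.7, 182.0], [396.6, 181.3], [393.4, 196.2]]
0 [[368.7, 157.1], [363.8, 179.8], [396.3, 182.6], [392.2, 196.6]]
4 [[369.0, 155.9], [362.9, 177.5], [395.9, 183.8], [391.1, 197.0]]
```

Scene and top pictures agree with the seated model: the corners in the scene are at about (370,158) and (396,183), against (368.7,157.1) and (396.3,182.6) predicted for zero roll and 7° (0.12 rad) lean. The gripper is open and clear, so I hand it in.

```bash
python3 -c "
from bench import bot
print(bot.sign_off())"
```

```text
the job is handed in; nothing more can be done
None
```

The job is handed in at about 21 s on the robot's clock, with the slicker in the tray and the bridge standing with a leg in each post. No verdict was reported.

**What I did:** I lifted the slicker out of the tall post and released it near the middle of the tray. I gripped the bridge by its wooden grip, but it came up with its legs still about 20° down. To turn it upright I pressed both leg tips on the near faces of the rest's rails while moving the grip up and over. Then I carried it to the board, lowered it into the notches and let go.

**Last checks:**
- **Bridge position:** the scene and top pictures match the bridge seated in both notches with no roll, to about 1 px (roughly 3–4 mm). That is about as coarse as the 5 mm height limit, so full seating is likely but not proven.
- **Lean:** the bridge leans about 7° (0.12 rad) sideways in the notch play. That is inside the 0.2 rad limit, but it is not perfectly upright.
- **Slicker:** it was seen in the tray after release, about 10 mm from its centre. I did not measure it again after that.
- **Gripper:** it was open and about 17 cm above the bridge at the end.
- **Panel and bystanders:** nothing was seen to touch them, but I did not measure them again before handing in.

**What disagreed:**
- **Rail faces:** they were met about 12 mm farther away than measured from the picture.
- **Grip slip:** the bridge slipped about 8 mm in the grip during the turn, and I allowed for that when lowering it.
- **Board centre:** two measurements of its centre differed by 2 mm, and I used roughly their mean.

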